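# Set a round-bottomed bottle in the glaze-spraying stand and turn the air on

### The arm

A 6-joint arm with a two-finger parallel gripper is mounted at the origin on the work surface. World frame = base frame: x ahead of the robot, y to its left, z up, the work surface at z = 0. Lengths are in m, angles in rad, forces in N, time in s.
With the tool pointing down it reaches from about 0.35 to 0.775 m from the base axis. Payload 5.5 kg.
Tool frame: the origin (TCP) lies midway between the tips of the shut fingers; the grasp point (between the pads) lies 19 mm behind it (env.hold_point_z is the distance from the TCP to the grasp point, in m); z points along the fingers, y is the line along which they close (so a half turn about z gives the same grasp; the last joint's range is limited). The gripper opens to 85 mm and grips with 20 to 120 N. Pads are 22 mm wide; open, the fingers measure 114 mm over their backs; the gripper's body (76 mm by 85 mm) begins 54 mm behind the grasp point. The pads swing forward as they close: fully open they stand 13 mm farther back than shut.
Start: joints at [1.097, 0.313, 0.046, 1.304, 0, 1.431], TCP at [0.188, 0.543, 0.231] pointing down, gripper open.
Joint ranges: [-2.76, 2.76], [-0.86, 1.69], [-1.03, 1.26], [-2.2, 2.34], [-1.47, 1.5], [-3.14, 3.14]. Speed limits (rad/s): [2.57, 2.57, 3.14, 3.14, 3.14, 3.14].

### API

Orientations are given as a unit quaternion [w, x, y, z].
In Python, from workcell import env, read_camera gives the robot as it stands. The module is installed in compiled form; this text tells all that it offers.
- The arm moves only by the tool carry_out, never from a script. Its argument "moves" is a list of rows, each an object of numbers: "tx", "ty", "tz": the shift along the world's x, y, z in cm; "wx", "wy", "wz": the turn, a rotation vector about the world's x, y, z in rad; "claw": the closure, from -1 (fully open) to 1 (shut). A call has 1 to 8 rows; each row shifts and turns the commanded pose from where the row before left it; what a row does not reach is not made up. A row lasts 1/8 s, in which the tool goes at most 62.5 mm and 10.7 degrees, less where a joint would pass 70% of its speed; a pose out of reach is approached as far as the arm can. A call is refused whole if a number of a shift passes 6.25 or a number of a turn 0.188, either way. A call with a gripper value outside its range is refused whole. The fingers move at their own pace and stop on an object; "newtons" is the grip in N (left out, the last holds). Time passes only in rows, so rows that do not move let the fingers close. It gives the time, the measured TCP pose, the force, the opening and the grip force at its end, in the units of the state.
- env.get_state(): the state, without advancing time (a new reading comes with each control period).
- read_camera(name): name is "scene" or "top"; returns a dict with "image" (384x512x3 uint8, blue, green, red), "z_map" (384x512 float32, m along the optical axis (not along the pixel's ray), 0 where there is no reading), "fx", "fy", "cx", "cy" (pixels), "k1" (the pictures are not rectified: a ray, as slopes to the right and down, at radius r is drawn at 1 + k1 r^2 times it, then the intrinsics apply), "camera_from_world" (4x4, takes a point from world to camera coordinates). Camera axes: x right, y down, z forward; pixel columns grow to the right and rows downward; lengths in m; the calibration is good to about 2 mm. A picture is of the moment at which its call begins.
- env.hand_in(): hands the job in; it is judged then, once.
The state is a dict: "clock": time; "joint_pos": joint angles; "qvel": joint speeds; "tau": joint torques, N m; "tcp_pos": TCP position; "orientation": TCP orientation; "wrist_force": force on the tool from outside, world axes, zero at the start; "ft_torque": the same for the moment, N m; "finger_gap": finger opening in m; "grip_force": force on a finger pad.
Only numpy, scipy, OpenCV 4.12 (cv2) and the standard library are available. Lean on these libraries where they do the work, as an engineer would, in place of code of your own. Each camera call takes 0.05 s, during which the arm holds its last target. There are 200 camera calls.

### The job

Take the terracotta round-bottomed bottle out of its sloping wooden rest and set it gently in the steel ring of the blue spray stand, upright, centred and fully down so that its base holds the yellow presence lever down. Once it stands there by itself, let go of it and push the red-knobbed air lever all the way over to its far side. Leave the jar, the cup and the mug where they are.

Things in the scene. Friction and masses are not known exactly. Their poses are not given: they have to be found in the camera images.
- bottle: Terracotta bottle, 0.3 to 0.6 kg: a ball 100 mm across with a straight round neck 36 mm across, its top 10 mm glazed blue. Origin at the ball's centre; z runs up the neck. Along z: ball's bottom -50 mm, straight neck +54 to +110 mm (the top). No flat foot: in a ring it stays at whatever tilt it is released. It starts leaning 35 degrees in the wooden rest.
- bottle_rest: Fixed wooden rest: board 200 x 110 x 12 mm, a wooden ring (92 mm outside, top 32 mm up) carrying the ball and, on its -x side, a post with a cork notch 28 mm wide under the neck, 75 mm from the ball's centre; both sides of the neck are free. Origin on the bench under the ring's centre. The neck leans 35 degrees from vertical towards the rest's -x (roughly to the robot's right).
- spray_stand: Fixed blue base 200 (x) x 300 (y) x 30 mm on the bench. Origin: centre of its underside. The steel ring on four legs stands at y = -55 mm, the air lever's grey block at y = +100 mm. A brass nozzle, 97 mm tall, stands at x 74 to 85, y -123 to -140 mm.
- ring_top (a point): Centre of the top edge of the spray stand's horizontal steel ring, 75 mm above the bench: inside diameter 76 mm, outside 92 mm. When the bottle is fully seated the ball's centre is 32.5 mm straight above this point. Axes as the stand's.
- presence_lever (a joint): Yellow switch lever with a roller, hinged on the +x side of the stand's ring, its roller standing in the middle of the ring. 0 rad = up; a fully seated bottle presses the roller about 9 mm down, to about 0.12 rad (limit 0.2). Spring of 1 to 1.5 N at the roller.
- air_lever (a joint): Toggle lever with red knob: 0 rad = off, leaning 0.5 rad towards the stand's -x; 1.0 rad = fully on, leaning 0.5 rad towards the stand's +x. It turns about the stand's y axis, stays where it is left, and takes about 1 N at the knob.
- air_lever_tip (a point): Centre of the air lever's red knob, a ball 26 mm across on a 10 mm steel stem, 80 mm along the stem from the lever's pivot, which lies 52 mm above the bench at x = 0, y = +100 mm of the stand.
- glaze_jar: Bystander: closed amber jar, 70 mm across, 110 mm tall, origin under its centre.
- glaze_cup: Bystander: open white plastic cup, 72 mm across, 75 mm tall, origin under its centre.
- water_cup: Bystander: blue mug, 68 mm across, 90 mm tall, origin under its centre.
Mind the look-alikes: they are no part of the job. What is shaped like the bottle but purple is not meant.

How it is judged:
On the way, in this order (a step that is already met when the one before it is completed fails the run):
1. the bottle stands by itself in the steel ring, upright, centred and fully down on the presence lever, released (horizontal distance between bottle and ring_top below 0.004 m and z of bottle in the frame of ring_top below 0.036 m and angle between bottle's own z axis and vertical below 0.105 rad and value of joint presence_lever above 0.09 rad and linear speed of bottle below 0.02 m/s and contact force between bottle and the fingers below 0.1 N), for 0.3 s.
2. the air lever is pushed all the way over (value of joint air_lever above 0.85 rad), for 0.2 s.
At the end, for the whole second after the job is handed in: The bottle stands at rest in the steel ring, within 6 degrees of upright, its ball centred within 4 mm and no more than 36 mm above the ring's top edge, holding the presence lever down past 0.09 rad; the air lever is past 0.85 rad (horizontal distance between bottle and ring_top below 0.004 m and z of bottle in the frame of ring_top below 0.036 m and angle between bottle's own z axis and vertical below 0.105 rad and value of joint presence_lever above 0.09 rad and value of joint air_lever above 0.85 rad and linear speed of bottle below 0.01 m/s); the robot touches nothing.
It fails at once if the air lever is pushed over while the presence lever is up (value of joint air_lever above 0.5 rad and value of joint presence_lever below 0.08 rad).
It fails at once if the bottle is dropped or pressed hard on the stand (over 25 N) (contact force between bottle and spray_stand above 25 N).
It fails at once if the jar is disturbed (30 mm) (distance of glaze_jar from where it was at the start of the episode above 0.03 m).
It fails at once if the cup is disturbed (30 mm) (distance of glaze_cup from where it was at the start of the episode above 0.03 m).
It fails at once if the mug is disturbed (30 mm) (distance of water_cup from where it was at the start of the episode above 0.03 m).
It also fails if it takes over 58 s, if anything falls off the work surface, if the arm or the gripper's body presses on something with over 40 N, if the wrist force passes 120 N, or if a joint passes its speed limit or range.

## Working session

There is one attempt and no reset: what is moved stays moved. The work goes in short steps, Python scripts to look and compute and a tool call to move; the robot and the scene stay as the last step left them, time stands still between calls to the robot, and variables do not carry over. Pictures are saved under pics/ and viewed, at most 10 in all, crops included, and the job is handed in when it is done.

Besides the shell and the picture viewer there is one more tool, called after "Call:" in YAML: its name, and indented under it one key for each argument. carry_out: Moves the arm, as the interface text tells. Its arguments: {"type":"object","properties":{"moves":{"type":"array","items":{"type":"object","properties":{"tx":{"type":"number"},"ty":{"type":"number"},"tz":{"type":"number"},"wx":{"type":"number"},"wy":{"type":"number"},"wz":{"type":"number"},"claw":{"type":"number"}}}},"newtons":{"type":"number"}},"required":["moves"]}

```bash
mkdir -p pics; cat > h.py <<'E'
import numpy as np, cv2, pickle
from workcell import env, read_camera
def snap(name,tag):
    c=read_camera(name); pickle.dump(c,open(f'pics/{tag}.pkl','wb')); cv2.imwrite(f'pics/{tag}.png',c['image']); return c
def load(tag): return pickle.load(open(f'pics/{tag}.pkl','rb'))
def cloud(c):
    v,u=np.mgrid[:384,:512]; K=np.array([[c['fx'],0,c['cx']],[0,c['fy'],c['cy']],[0,0,1.]])
    p=cv2.undistortPoints(np.stack([u,v],-1).reshape(-1,1,2).astype(float),K,np.array([c['k1'],0,0,0.])).reshape(384,512,2)
    z=c['z_map']; P=np.stack([p[...,0]*z,p[...,1]*z,z],-1)
    T=np.linalg.inv(c['camera_from_world']); W=P@T[:3,:3].T+T[:3,3]; W[z==0]=np.nan; return W
E
python3 - <<'E'
from h import *
a=snap('scene','s0');b=snap('top','t0')
cv2.imwrite('pics/v0.png',np.vstack([a['image'],b['image']])[:, :][:768] if 0 else cv2.resize(a['image'],(800,600)))
cv2.imwrite('pics/v1.png',cv2.resize(b['image'],(800,600)))
print(a['k1'],a['fx'],np.linalg.inv(a['camera_from_world'])[:3,3],np.linalg.inv(b['camera_from_world'])[:3,3],env.hold_point_z); print(env.get_state())
E
```

```text
-0.1265560476272678 423.52729359180256 [ 1.11147129 -0.61190801  0.67333176] [0.49280104 0.05297685 1.43145483] 0.0187
{'clock': 0.1, 'joint_pos': array([1.09742790e+00, 3.13915969e-01, 4.51016410e-02, 1.30362806e+00,
       2.35999455e-05, 1.43116885e+00]), 'qvel': array([-7.01183579e-05, -5.94061281e-05,  1.11473073e-03,  2.38680002e-04,
        1.00043289e-03, -8.17754607e-06]), 'tau': array([ 2.12482009e-03, -4.81724703e+01,  2.99245101e+01,  1.27019623e-02,
       -9.03546788e-05,  1.19089898e-05]), 'tcp_pos': array([0.18816306, 0.54285243, 0.23050707]), 'orientation': array([-2.59576809e-04,  1.66097068e-01,  9.86109064e-01, -7.81115757e-04]), 'wrist_force': array([ 0.63004846,  0.35656677, -0.46576147]), 'ft_torque': array([-0.03600643, -0.02119187,  0.03046948]), 'grip_force': 0.0, 'finger_gap': 0.08531830830003115}
```

View pics/v0.png

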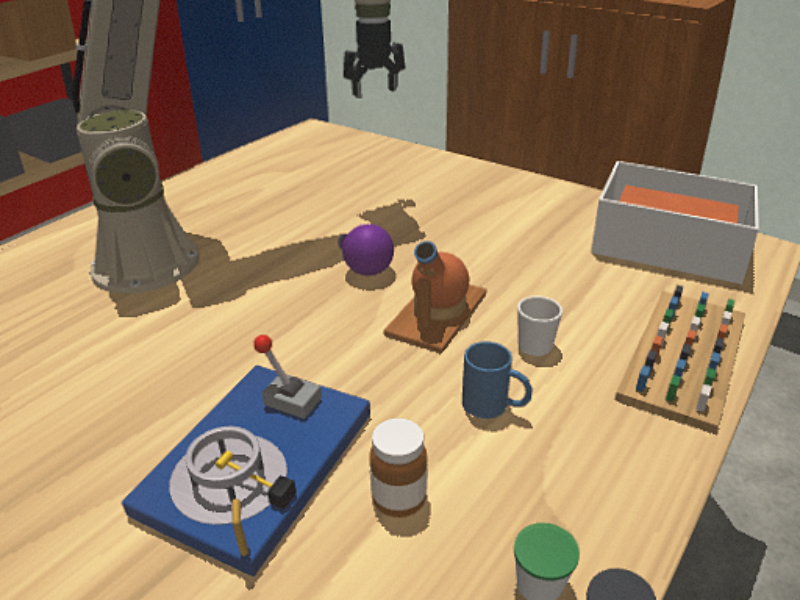

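View pics/v1.png

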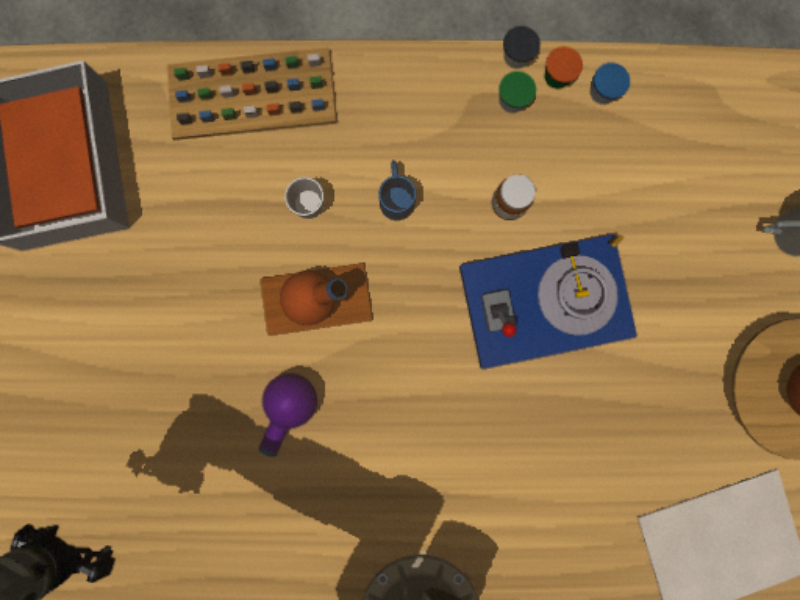

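Lookalikes in the scene view: the terracotta bottle at (440,280) in the wooden rest with a blue lip, the purple bottle at (368,250), and a brownish thing at the right edge of the top view (795,390). I choose the first and will check it in a crop.

```bash
python3 - <<'E'
from h import *
from scipy.optimize import least_squares as LS
s=load('s0');t=load('t0')
for n,c in(('s',s),('t',t)):
    W=cloud(c);hsv=cv2.cvtColor(c['image'],cv2.COLOR_BGR2HSV).astype(int);H,S,V=hsv[...,0],hsv[...,1],hsv[...,2]
    u0,u1,v0,v1=(262,300,158,215) if n=='s' else (175,240,165,220)
    m=np.zeros(H.shape,bool);m[v0:v1,u0:u1]=1
    P=W[m&(W[...,2]>0.07)];
    c0=np.array([.44,.2,.07]) if 0 else np.nanmean(P,0)
    # joint fit: ball r50 + neck cylinder r18
    def d(x):
        C=x[:3];a=np.array([x[3],x[4],1.]);a/=np.linalg.norm(a);q=P-C;h=q@a
        ball=np.linalg.norm(q,axis=1)-.05;cyl=np.linalg.norm(q-h[:,None]*a,axis=1)-.018
        cyl=np.where((h>.05)&(h<.108),cyl,1)
        return np.where(abs(ball)<abs(cyl),ball,cyl)
    best=None
    for dx in(-.03,0,.03):
      for dy in(0,.03,.06):
        r=LS(d,[c0[0]+dx,c0[1]+dy,.08,0,-.7],loss='soft_l1',f_scale=.002)
        if best is None or r.cost<best.cost:best=r
    x=best.x;print(n,'ball',x[:3].round(4),'tilt',np.degrees(np.arctan(np.hypot(*x[3:]))),'az',np.degrees(np.arctan2(x[4],x[3])),len(P),np.median(abs(d(x))))
    # blue base
    Q=W[(H>100)&(H<125)&(S>150)&(abs(W[...,2]-.03)<.005)&(W[...,1]<.1)]
    r=cv2.minAreaRect((Q[:,:2]*1000).astype(np.float32));print('base',r,Q[:,2].mean())
    cb=Q[:,:2].mean(0)
    # ring top
    R=W[(abs(W[...,2]-.075)<.004)]
    g=np.array(r[0])/1000; 
    R=R[(np.linalg.norm(R[:,:2]-g,axis=1)<.12)]
    cen=np.median(R[:,:2],0)
    for k in range(20):
        e=np.linalg.norm(R[:,:2]-cen,axis=1);k_=(e>.033)&(e<.052)
        f=LS(lambda x:np.linalg.norm(R[k_][:,:2]-x,axis=1)-.042,cen,loss='soft_l1',f_scale=.002);cen=f.x
    print('ring',cen,k_.sum(),R[k_][:,2].mean())
    red=W[((H<6)|(H>174))&(S>180)&(V>100)&(W[...,2]>.09)&(np.linalg.norm(W[...,:2]-g,axis=2)<.15)]
    if len(red)>8:
        f=LS(lambda x:np.linalg.norm(red-x,axis=1)-.013,red.mean(0)-[0,0,.008],loss='soft_l1',f_scale=.002);print('knob',f.x,len(red))
    # bystanders tall points near
    k=(W[...,2]>.04)&(W[...,2]<.16)&(W[...,0]>.3)
a=cv2.resize(s['image'][140:240,210:370],(800,500),interpolation=cv2.INTER_CUBIC);cv2.imwrite('pics/c0.png',a)
W=cloud(t)
for nm,(u,v) in dict(cup=(195,126),mug=(254,124),jar=(330,122),purple=(185,257)).items():print(nm,W[v,u].round(3))
E
```

```text
s ball [0.5856 0.2056 0.0658] tilt 49.62299371137412 az -72.8655017738939 882 0.0025011222415098283
base ((669.7105712890625, -178.512939453125), (388.35260009765625, 378.5037536621094), 12.472820281982422) 0.029773937866451928
ring [ 0.6276726  -0.24657251] 67 0.07440997826634134
knob [ 0.52774805 -0.14819304  0.12239102] 71
t ball [0.5914 0.2015 0.0671] tilt 32.783075130373426 az -90.2437314607173 1075 0.0031268161748573345
base ((586.2451171875, -237.99546813964844), (194.0160369873047, 293.7525939941406), 11.553781509399414) 0.03031706223980737
ring [ 0.59601861 -0.29055263] 224 0.07479299250666846
knob [ 0.52866353 -0.14907984  0.12385898] 54
cup [0.784 0.222 0.008]
mug [0.791 0.046 0.005]
jar [ 0.775 -0.165  0.111]
purple [0.402 0.234 0.099]
```

View pics/c0.png

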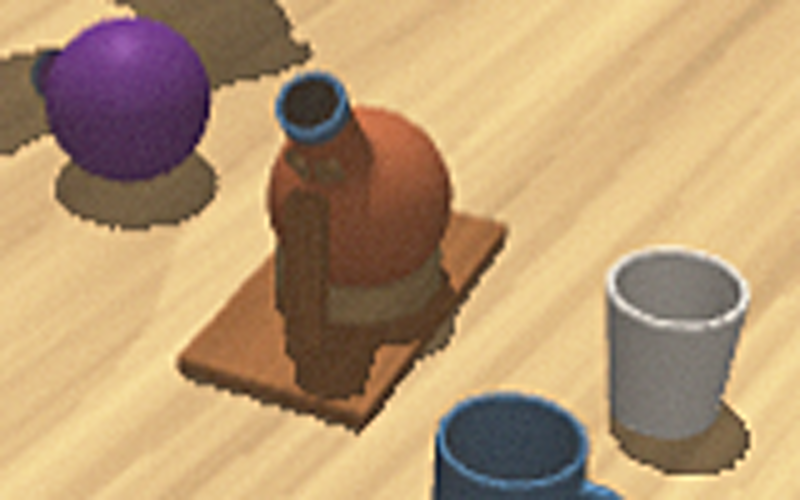

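The crop confirms it: terracotta ball (360,190), neck with blue lip (312,105), cradled in the rest's post (305,280). Next I refine the pose, using both cameras and the known 35° tilt.

```bash
python3 - <<'E'
from h import *
from scipy.optimize import least_squares as LS
A={}
for n in 'st':
    c=load(n+'0');W=cloud(c);hsv=cv2.cvtColor(c['image'],cv2.COLOR_BGR2HSV).astype(int);H,S=hsv[...,0],hsv[...,1]
    near=(abs(W[...,0]-.59)<.1)&(abs(W[...,1]-.18)<.15)
    B=W[near&(abs(W[...,2]-.012)<.006)&(H<14)&(S>110)]
    if n=='t':print('board',cv2.minAreaRect((B[:,:2]*1000).astype(np.float32)),len(B))
    k=near&(W[...,2]>.075); k=cv2.erode(k.astype(np.uint8),np.ones((3,3)))>0
    A[n]=W[k]
def mk(P,tilt=None):
    def d(x):
        th=x[4] if tilt is None else tilt
        a=np.array([np.sin(th)*np.cos(x[3]),np.sin(th)*np.sin(x[3]),np.cos(th)]);q=P-x[:3];h=q@a
        ball=np.linalg.norm(q,axis=1)-.05;rho=np.linalg.norm(q-h[:,None]*a,axis=1)
        cyl=np.where((h>.05)&(h<.109),rho-.018,1);top=np.where(rho<.02,h-.11,1)
        D=np.stack([ball,cyl,top]);return D[abs(D).argmin(0),np.arange(len(P))]
    return d
for nm,P in (('s',A['s']),('t',A['t']),('both',np.vstack([A['s'],A['t']]))):
  for tilt in(None,np.radians(35)):
    best=min((LS(mk(P,tilt),[.59,y,.07,az,.6],loss='soft_l1',f_scale=.001) for y in(.19,.2,.21) for az in(-1.6,-1.4,-1.2)),key=lambda r:r.cost)
    x=best.x;print(nm,x[:3].round(4),np.degrees(x[3:]).round(1),len(P),np.median(abs(mk(P,tilt)(x))).round(5))
E
```

```text
board ((589.1775512695312, 198.73333740234375), (107.66541290283203, 197.73423767089844), 8.71390438079834) 828
s [0.5866 0.2063 0.0642] [-82.   37.2] 697 0.00146
s [0.5873 0.2053 0.0635] [-82.6  34.4] 697 0.00148
t [0.5876 0.2082 0.0649] [-81.6  34.4] 853 0.0013
t [0.5876 0.2085 0.065 ] [-82.   34.4] 853 0.00132
both [0.5874 0.2074 0.0647] [-82.3  34.8] 1550 0.00132
both [0.5872 0.2075 0.0648] [-81.8  34.4] 1550 0.00133
```

Call:
carry_out:
  moves:
    - {"tx":3.5,"ty":-4,"tz":2,"wz":-0.136,"claw":-1}
    - {"tx":3.5,"ty":-4,"tz":2,"wz":-0.136,"claw":-1}
    - {"tx":3.5,"ty":-4,"tz":2,"wz":-0.136,"claw":-1}
    - {"tx":3.5,"ty":-4,"tz":2,"wz":-0.136,"claw":-1}
    - {"tx":3.5,"ty":-4,"tz":1,"wz":-0.136,"claw":-1}
    - {"tx":3.5,"ty":-4,"tz":0,"wz":-0.136,"claw":-1}
    - {"tx":3.5,"ty":-4,"tz":0,"wz":-0.136,"claw":-1}
    - {"tx":3.5,"ty":-4,"tz":0,"wz":-0.136,"claw":-1}

```text
invalid input at $.moves[0]: expected keys tx, ty, tz, wx, wy, wz, claw
```

Call:
carry_out:
  moves:
    - {"tx":3.3,"ty":-2.9,"wx":0.151,"wy":0.0223}
    - {"tx":3.3,"ty":-2.9,"wx":0.151,"wy":0.0223}
    - {"tx":3.3,"ty":-2.9,"wx":0.151,"wy":0.0223}
    - {"tx":3.3,"ty":-2.9,"wx":0.151,"wy":0.0223}
    - {}
    - {}
    - {}

```text
invalid input at $.moves[0]: expected keys tx, ty, tz, wx, wy, wz, claw
```

```bash
cat >> h.py <<'E'
from scipy.spatial.transform import Rotation as Ro
def cur():
    s=env.get_state();q=s['orientation'];return s,np.array(s['tcp_pos']),Ro.from_quat([q[1],q[2],q[3],q[0]])
def togo(p,z,y):
    z=np.array(z)/np.linalg.norm(z);y=np.array(y)-z*np.dot(y,z);y/=np.linalg.norm(y)
    s,P,R=cur();T=Ro.from_matrix(np.stack([np.cross(y,z),y,z],1))
    print('t',s['clock'],'P',P.round(4),'d cm',((p-P)*100).round(2),'w',(T*R.inv()).as_rotvec().round(4),'q',np.round(s['joint_pos'],2),'F',np.round(s['wrist_force'],1),'gap',s['finger_gap'],s['grip_force'])
E
python3 - <<'E'
from h import *
n=np.array([.0838,-.5674,.8192]);b=np.array([.5873,.2074,.0647])
togo(b+n*.18,-n,[.989,.146,0]);togo(b+n*.069,-n,[.989,.146,0])
E
```

```text
t 0.1 P [0.1882 0.5429 0.2305] d cm [ 41.42 -43.76  -1.84] w [ 0.4947  0.4077 -1.0555] q [1.1  0.31 0.05 1.3  0.   1.43] F [ 0.6  0.4 -0.5] gap 0.08531830830003115 0.0
t 0.1 P [0.1882 0.5429 0.2305] d cm [ 40.49 -37.46 -10.93] w [ 0.4947  0.4077 -1.0555] q [1.1  0.31 0.05 1.3  0.   1.43] F [ 0.6  0.4 -0.5] gap 0.08531830830003115 0.0
```

All keys are required.

Call:
carry_out:
  moves:
    - {"tx":3.5,"ty":-4,"tz":2,"wx":0,"wy":0,"wz":-0.136,"claw":-1}
    - {"tx":3.5,"ty":-4,"tz":2,"wx":0,"wy":0,"wz":-0.136,"claw":-1}
    - {"tx":3.5,"ty":-4,"tz":2,"wx":0,"wy":0,"wz":-0.136,"claw":-1}
    - {"tx":3.5,"ty":-4,"tz":1,"wx":0,"wy":0,"wz":-0.136,"claw":-1}
    - {"tx":3.5,"ty":-4,"tz":0,"wx":0,"wy":0,"wz":-0.136,"claw":-1}
    - {"tx":3.5,"ty":-4,"tz":0,"wx":0,"wy":0,"wz":-0.136,"claw":-1}
    - {"tx":3.5,"ty":-4,"tz":0,"wx":0,"wy":0,"wz":-0.136,"claw":-1}
    - {"tx":3.5,"ty":-4,"tz":0,"wx":0,"wy":0,"wz":-0.136,"claw":-1}

```text
clock: 1.1
tcp_pos: [0.4692, 0.2218, 0.301]
orientation: [-0.0, 0.654, 0.756, -0.0]
wrist_force: [0.4, 0.6, 0.2]
finger_gap: 0.0852
grip_force: 0.0
```

Call:
carry_out:
  moves:
    - {"tx":3.3,"ty":-2.9,"tz":0,"wx":0.151,"wy":0.0223,"wz":0,"claw":-1}
    - {"tx":3.3,"ty":-2.9,"tz":0,"wx":0.151,"wy":0.0223,"wz":0,"claw":-1}
    - {"tx":3.3,"ty":-2.9,"tz":0,"wx":0.151,"wy":0.0223,"wz":0,"claw":-1}
    - {"tx":3.3,"ty":-2.9,"tz":0,"wx":0.151,"wy":0.0223,"wz":0,"claw":-1}
    - {"tx":0,"ty":0,"tz":0,"wx":0,"wy":0,"wz":0,"claw":-1}
    - {"tx":0,"ty":0,"tz":0,"wx":0,"wy":0,"wz":0,"claw":-1}
    - {"tx":0,"ty":0,"tz":0,"wx":0,"wy":0,"wz":0,"claw":-1}

```text
clock: 1.98
tcp_pos: [0.5997, 0.1087, 0.303]
orientation: [-0.226, 0.621, 0.724, 0.197]
wrist_force: [0.6, 0.2, 0.2]
finger_gap: 0.0852
grip_force: 0.0
```

```bash
python3 - <<'E'
from h import *
n=np.array([.0838,-.5674,.8192]);b=np.array([.5873,.2074,.0647])
togo(b+n*.18,-n,[.989,.146,0]);togo(b+n*.069,-n,[.989,.146,0])
E
```

```text
t 1.975 P [0.5997 0.1087 0.303 ] d cm [ 0.27 -0.35 -9.09] w [ 0.0008  0.004  -0.004 ] q [-0.23  0.49  0.34  1.67  0.56  1.12] F [0.6 0.2 0.2] gap 0.08517093416363558 0.0
t 1.975 P [0.5997 0.1087 0.303 ] d cm [ -0.66   5.95 -18.18] w [ 0.0008  0.004  -0.004 ] q [-0.23  0.49  0.34  1.67  0.56  1.12] F [0.6 0.2 0.2] gap 0.08517093416363558 0.0
```

Call:
carry_out:
  moves:
    - {"tx":0.27,"ty":-0.35,"tz":-4.55,"wx":0,"wy":0.004,"wz":-0.004,"claw":-1}
    - {"tx":0,"ty":0,"tz":-4.54,"wx":0,"wy":0,"wz":0,"claw":-1}
    - {"tx":-0.155,"ty":1.05,"tz":-1.515,"wx":0,"wy":0,"wz":0,"claw":-1}
    - {"tx":-0.155,"ty":1.05,"tz":-1.515,"wx":0,"wy":0,"wz":0,"claw":-1}
    - {"tx":-0.155,"ty":1.05,"tz":-1.515,"wx":0,"wy":0,"wz":0,"claw":-1}
    - {"tx":0,"ty":0,"tz":0,"wx":0,"wy":0,"wz":0,"claw":-1}
    - {"tx":0,"ty":0,"tz":0,"wx":0,"wy":0,"wz":0,"claw":-1}

```text
clock: 2.85
tcp_pos: [0.5985, 0.1361, 0.167]
orientation: [-0.227, 0.623, 0.722, 0.196]
wrist_force: [-0.5, -0.1, 0.5]
finger_gap: 0.0852
grip_force: 0.0
```

```bash
python3 - <<'E'
from h import *
n=np.array([.0838,-.5674,.8192]);b=np.array([.5873,.2074,.0647])
togo(b+n*.069,-n,[.989,.146,0])
c=snap('scene','s1');d=snap('top','t1')
f=lambda i:cv2.resize(i,(400,500),interpolation=cv2.INTER_CUBIC)
cv2.imwrite('pics/c1.png',np.hstack([f(c['image'][100:225,235:335]),f(d['image'][130:255,160:260])]))
E
```

```text
t 2.85 P [0.5985 0.1361 0.167 ] d cm [-0.54  3.21 -4.57] w [0.0007 0.0004 0.0004] q [-0.18  0.52  0.06  1.33  0.57  1.18] F [-0.5 -0.1  0.5] gap 0.08524380963488817 0.0
```

View pics/c1.png

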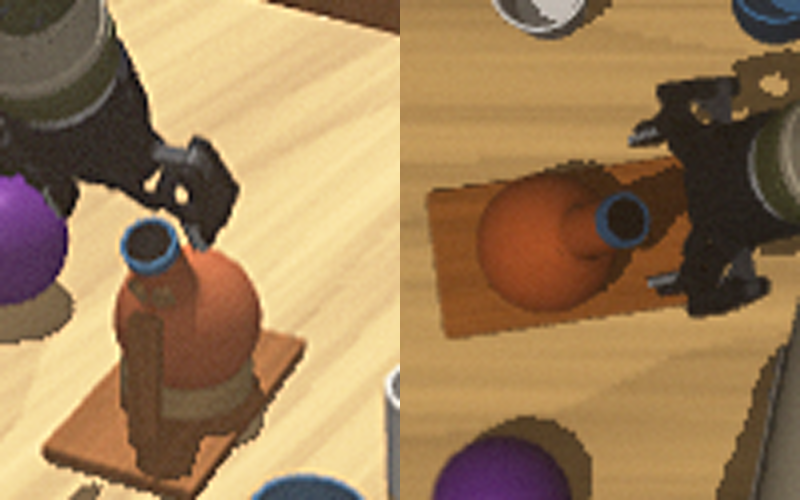

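The fingertips, at (645,135) and (665,283) in the right crop, straddle the neck lip at (622,220). The line-up is good, so I advance and grip.

Call:
carry_out:
  moves:
    - {"tx":-0.135,"ty":0.8,"tz":-1.14,"wx":0,"wy":0,"wz":0,"claw":-1}
    - {"tx":-0.135,"ty":0.8,"tz":-1.14,"wx":0,"wy":0,"wz":0,"claw":-1}
    - {"tx":-0.135,"ty":0.8,"tz":-1.14,"wx":0,"wy":0,"wz":0,"claw":-1}
    - {"tx":-0.135,"ty":0.8,"tz":-1.14,"wx":0,"wy":0,"wz":0,"claw":-1}
    - {"tx":0,"ty":0,"tz":0,"wx":0,"wy":0,"wz":0,"claw":-1}
    - {"tx":0,"ty":0,"tz":0,"wx":0,"wy":0,"wz":0,"claw":-1}

```text
clock: 3.7
tcp_pos: [0.5931, 0.1674, 0.1194]
orientation: [-0.228, 0.624, 0.721, 0.196]
wrist_force: [0.6, 0.6, -0.0]
finger_gap: 0.0855
grip_force: 0.0
```

Call:
carry_out:
  moves:
    - {"tx":0,"ty":0,"tz":0,"wx":0,"wy":0,"wz":0,"claw":-0.3}
    - {"tx":0,"ty":0,"tz":0,"wx":0,"wy":0,"wz":0,"claw":0}
    - {"tx":0,"ty":0,"tz":0,"wx":0,"wy":0,"wz":0,"claw":0.1}
    - {"tx":0,"ty":0,"tz":0,"wx":0,"wy":0,"wz":0,"claw":1}
    - {"tx":0,"ty":0,"tz":0,"wx":0,"wy":0,"wz":0,"claw":1}
    - {"tx":0,"ty":0,"tz":0,"wx":0,"wy":0,"wz":0,"claw":1}
    - {"tx":0,"ty":0,"tz":0,"wx":0,"wy":0,"wz":0,"claw":1}
    - {"tx":0,"ty":0,"tz":0,"wx":0,"wy":0,"wz":0,"claw":1}
  newtons: 50

```text
clock: 4.7
tcp_pos: [0.5933, 0.1671, 0.1196]
orientation: [-0.228, 0.624, 0.721, 0.196]
wrist_force: [0.2, -3.4, 4.3]
finger_gap: 0.035
grip_force: 49.5
```

```bash
python3 - <<'E'
from h import *
n=np.array([.0838,-.5674,.8192]);b=np.array([.5873,.2074,.0647])
togo(b+n*.069,-n,[.989,.146,0])
E
```

```text
t 4.7 P [0.5933 0.1671 0.1196] d cm [-0.02  0.11  0.16] w [ 0.0002 -0.0019  0.0023] q [-0.13  0.54 -0.03  1.19  0.58  1.23] F [ 0.2 -3.4  4.3] gap 0.03499953137551079 49.52657461166382
```

Call:
carry_out:
  moves:
    - {"tx":0,"ty":0,"tz":0.5,"wx":0,"wy":0,"wz":0,"claw":1}
    - {"tx":0,"ty":0,"tz":1,"wx":0,"wy":0,"wz":0,"claw":1}
    - {"tx":0,"ty":0,"tz":2,"wx":0,"wy":0,"wz":0,"claw":1}
    - {"tx":0,"ty":0,"tz":2,"wx":0,"wy":0,"wz":0,"claw":1}
    - {"tx":0,"ty":0,"tz":2,"wx":0,"wy":0,"wz":0,"claw":1}
    - {"tx":0,"ty":0,"tz":2,"wx":0,"wy":0,"wz":0,"claw":1}
    - {"tx":0,"ty":0,"tz":2,"wx":0,"wy":0,"wz":0,"claw":1}
    - {"tx":0,"ty":0,"tz":2,"wx":0,"wy":0,"wz":0,"claw":1}

```text
clock: 5.7
tcp_pos: [0.5925, 0.1674, 0.2548]
orientation: [-0.229, 0.624, 0.721, 0.195]
wrist_force: [1.0, -0.5, -5.8]
finger_gap: 0.0352
grip_force: 50.5
```

Call:
carry_out:
  moves:
    - {"tx":0,"ty":-2,"tz":0,"wx":-0.101,"wy":-0.0149,"wz":0,"claw":1}
    - {"tx":0,"ty":-2,"tz":0,"wx":-0.101,"wy":-0.0149,"wz":0,"claw":1}
    - {"tx":0,"ty":-2,"tz":0,"wx":-0.101,"wy":-0.0149,"wz":0,"claw":1}
    - {"tx":0,"ty":-2,"tz":0,"wx":-0.101,"wy":-0.0149,"wz":0,"claw":1}
    - {"tx":0,"ty":-2,"tz":0,"wx":-0.101,"wy":-0.0149,"wz":0,"claw":1}
    - {"tx":0,"ty":-2,"tz":0,"wx":-0.101,"wy":-0.0149,"wz":0,"claw":1}
    - {"tx":0,"ty":0,"tz":0,"wx":0,"wy":0,"wz":0,"claw":1}
    - {"tx":0,"ty":0,"tz":0,"wx":0,"wy":0,"wz":0,"claw":1}

```text
clock: 6.7
tcp_pos: [0.5926, 0.0481, 0.254]
orientation: [-0.001, 0.654, 0.756, -0.0]
wrist_force: [0.6, -1.5, -4.9]
finger_gap: 0.0352
grip_force: 50.6
```

```bash
cat >> h.py <<'E'
from scipy.optimize import least_squares as LS
def fitbottle(c,C0):
    W=cloud(c);h=cv2.cvtColor(c['image'],cv2.COLOR_BGR2HSV).astype(int)
    m=(np.linalg.norm(W-C0,axis=2)<.115)&(h[...,0]<14)&(h[...,1]>120)&(W[...,2]>C0[2]-.045)
    P=W[cv2.erode(m.astype(np.uint8),np.ones((3,3)))>0]
    def d(x):
        a=np.array([x[3],x[4],1.]);a/=np.linalg.norm(a);q=P-x[:3];h=q@a
        b=np.linalg.norm(q,axis=1)-.05;rho=np.linalg.norm(q-h[:,None]*a,axis=1)
        cy=np.where(h>.05,rho-.018,1);return np.where(abs(b)<abs(cy),b,cy)
    r=LS(d,[*C0,0,0],loss='soft_l1',f_scale=.001)
    print('bottle',r.x[:3].round(4),'axis',r.x[3:].round(3),len(P),np.median(abs(d(r.x))).round(4));return r.x
E
python3 - <<'E'
from h import *
s,P,R=cur();togo(P,[0,0,-1],[.989,.146,0])
C0=P+R.apply([0,0,.071]);print(C0)
c=snap('scene','s2');d=snap('top','t2');fitbottle(c,C0);fitbottle(d,C0)
u,v=200,100
p=d['camera_from_world']@[*C0,1];p2=c['camera_from_world']@[*C0,1]
pu=lambda c,p:(int(c['cx']+c['fx']*p[0]/p[2]),int(c['cy']+c['fy']*p[1]/p[2]))
f=lambda c,p:cv2.resize(c['image'][max(0,p[1]-70):p[1]+70,p[0]-56:p[0]+56],(400,500),interpolation=cv2.INTER_CUBIC)
cv2.imwrite('pics/c2.png',np.hstack([f(c,pu(c,p2)),f(d,pu(d,p))]))
E
```

```text
t 6.7 P [0.5926 0.0481 0.254 ] d cm [0. 0. 0.] w [-0.0011 -0.0022  0.0028] q [-0.05  0.35  0.15  1.38  0.    1.37] F [ 0.6 -1.5 -4.9] gap 0.0352426257544199 50.58602571487427
[0.59243801 0.04819618 0.18304842]
bottle [0.5913 0.0505 0.1856] axis [0.012 0.005] 1353 0.0008
bottle [0.5924 0.0482 0.183 ] axis [0. 0.] 0 nan
  return _methods._mean(a, axis=axis, dtype=dtype,
  ret = ret.dtype.type(ret / rcount)
```

View pics/c2.png

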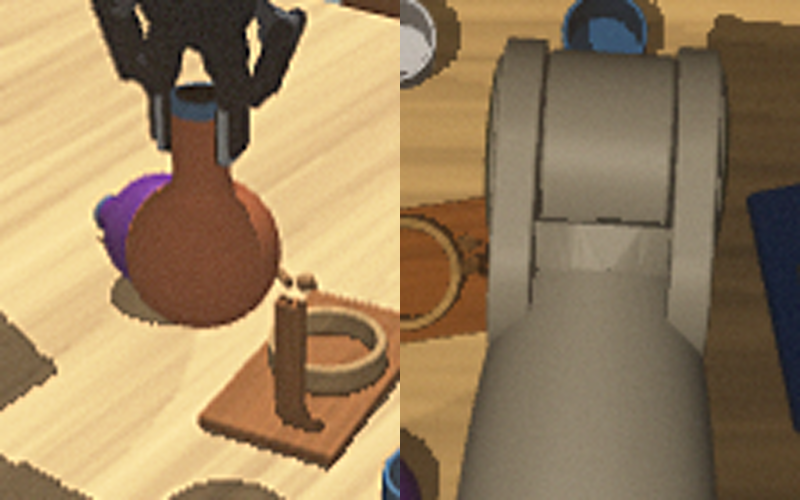

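The bottle hangs upright in the fingers (left crop: ball at (203,250), neck at (202,130)). Now I refine the ring from both cameras and get the remaining shift.

```bash
python3 - <<'E'
from h import *
for n in 'st':
    c=load(n+'0');W=cloud(c);cen=np.array([.596,-.2906])
    hsv=cv2.cvtColor(c['image'],cv2.COLOR_BGR2HSV)
    for _ in range(10):
        e=np.linalg.norm(W[...,:2]-cen,axis=2);k=(e>.032)&(e<.053)&(abs(W[...,2]-.075)<.003)&(hsv[...,1]<90)
        P=W[k];
        def d(x):
            r=np.linalg.norm(P[:,:2]-x,axis=1);return np.maximum(0,np.maximum(.038-r,r-.046))+.05*(r-.042)
        cen=LS(d,cen,loss='soft_l1',f_scale=.001).x
    print(n,'ring',cen.round(4),len(P),np.median(P[:,2]).round(4))
    h=np.degrees(np.arctan2(P[:,1]-cen[1],P[:,0]-cen[0]));print(np.histogram(h,8,(-180,180))[0])
E
```

```text
s ring [ 0.5972 -0.2935] 464 0.0744
[49 56 68 69 62 50 53 57]
t ring [ 0.5964 -0.291 ] 188 0.0749
[22 27 29 22 18 26 20 24]
```

Call:
carry_out:
  moves:
    - {"tx":0.1,"ty":-2,"tz":2,"wx":0,"wy":0,"wz":0,"claw":1}
    - {"tx":0.1,"ty":-4,"tz":1,"wx":0,"wy":0,"wz":0,"claw":1}
    - {"tx":0.1,"ty":-5,"tz":0,"wx":0,"wy":0,"wz":0,"claw":1}
    - {"tx":0.1,"ty":-5,"tz":0,"wx":0,"wy":0,"wz":0,"claw":1}
    - {"tx":0.1,"ty":-5,"tz":0,"wx":0,"wy":0,"wz":0,"claw":1}
    - {"tx":0,"ty":-5,"tz":0,"wx":0,"wy":0,"wz":0,"claw":1}
    - {"tx":0,"ty":-5,"tz":0,"wx":0,"wy":0,"wz":0,"claw":1}
    - {"tx":0,"ty":-3.2,"tz":0,"wx":0,"wy":0,"wz":0,"claw":1}

```text
clock: 7.8
tcp_pos: [0.5977, -0.2974, 0.2835]
orientation: [-0.0, 0.656, 0.755, -0.0]
wrist_force: [0.4, 0.3, -5.0]
finger_gap: 0.0353
grip_force: 51.2
```

Call:
carry_out:
  moves:
    - {"tx":0,"ty":0,"tz":-3,"wx":0,"wy":0,"wz":0,"claw":1}
    - {"tx":0,"ty":0,"tz":-2,"wx":0,"wy":0,"wz":0,"claw":1}
    - {"tx":0,"ty":0,"tz":0,"wx":0,"wy":0,"wz":0,"claw":1}
    - {"tx":0,"ty":0,"tz":0,"wx":0,"wy":0,"wz":0,"claw":1}
    - {"tx":0,"ty":0,"tz":0,"wx":0,"wy":0,"wz":0,"claw":1}

```text
clock: 8.43
tcp_pos: [0.5988, -0.2949, 0.2358]
orientation: [0.001, 0.655, 0.756, -0.001]
wrist_force: [-0.3, 0.4, -4.5]
finger_gap: 0.0353
grip_force: 51.1
```

```bash
python3 - <<'E'
from h import *
s,P,R=cur();togo(P,[0,0,-1],[.989,.146,0])
C0=P+R.apply([0,0,.070])
for i in range(3):
    c=snap('scene','s3');fitbottle(c,C0)
E
```

```text
t 8.425 P [ 0.5988 -0.2949  0.2358] d cm [0. 0. 0.] w [0.0026 0.0014 0.0029] q [-0.58  0.5   0.34  1.4  -0.    0.85] F [-0.3  0.4 -4.5] gap 0.03525402522255628 51.12300217151642
bottle [ 0.5977 -0.2932  0.1667] axis [0.011 0.007] 2230 0.0006
bottle [ 0.5977 -0.2931  0.1665] axis [0.007 0.004] 2232 0.0006
bottle [ 0.5975 -0.2931  0.1663] axis [0.009 0.005] 2182 0.0007
```

Call:
carry_out:
  moves:
    - {"tx":-0.04,"ty":-0.04,"tz":-2,"wx":0,"wy":0,"wz":0,"claw":1}
    - {"tx":0,"ty":0,"tz":-1.5,"wx":0,"wy":0,"wz":0,"claw":1}
    - {"tx":0,"ty":0,"tz":-0.8,"wx":0,"wy":0,"wz":0,"claw":1}
    - {"tx":0,"ty":0,"tz":-0.4,"wx":0,"wy":0,"wz":0,"claw":1}
    - {"tx":0,"ty":0,"tz":-0.3,"wx":0,"wy":0,"wz":0,"claw":1}
    - {"tx":0,"ty":0,"tz":0,"wx":0,"wy":0,"wz":0,"claw":1}
    - {"tx":0,"ty":0,"tz":0,"wx":0,"wy":0,"wz":0,"claw":1}

```text
clock: 9.45
tcp_pos: [0.5978, -0.2952, 0.185]
orientation: [0.001, 0.655, 0.756, -0.001]
wrist_force: [-0.5, -0.6, -4.3]
finger_gap: 0.035
grip_force: 51.5
```

Call:
carry_out:
  moves:
    - {"tx":0,"ty":0,"tz":-0.2,"wx":0,"wy":0,"wz":0,"claw":1}
    - {"tx":0,"ty":0,"tz":-0.2,"wx":0,"wy":0,"wz":0,"claw":1}
    - {"tx":0,"ty":0,"tz":0,"wx":0,"wy":0,"wz":0,"claw":1}
    - {"tx":0,"ty":0,"tz":0,"wx":0,"wy":0,"wz":0,"claw":1}

```text
clock: 9.95
tcp_pos: [0.5977, -0.2952, 0.1804]
orientation: [0.0, 0.655, 0.756, -0.001]
wrist_force: [-0.3, -0.5, -2.8]
finger_gap: 0.0351
grip_force: 51.6
```

Call:
carry_out:
  moves:
    - {"tx":0,"ty":0,"tz":-0.1,"wx":0,"wy":0,"wz":0,"claw":1}
    - {"tx":0,"ty":0,"tz":-0.1,"wx":0,"wy":0,"wz":0,"claw":1}
    - {"tx":0,"ty":0,"tz":0,"wx":0,"wy":0,"wz":0,"claw":1}
    - {"tx":0,"ty":0,"tz":0,"wx":0,"wy":0,"wz":0,"claw":1}

```text
clock: 10.45
tcp_pos: [0.5977, -0.2951, 0.1784]
orientation: [0.0, 0.655, 0.756, -0.001]
wrist_force: [-1.7, -0.6, -4.1]
finger_gap: 0.0345
grip_force: 51.6
```

Call:
carry_out:
  moves:
    - {"tx":0,"ty":0,"tz":-0.1,"wx":0,"wy":0,"wz":0,"claw":1}
    - {"tx":0,"ty":0,"tz":0,"wx":0,"wy":0,"wz":0,"claw":1}
    - {"tx":0,"ty":0,"tz":0,"wx":0,"wy":0,"wz":0,"claw":1}

```text
clock: 10.82
tcp_pos: [0.5977, -0.2951, 0.1774]
orientation: [0.0, 0.655, 0.756, -0.001]
wrist_force: [-0.5, 0.1, -3.4]
finger_gap: 0.0347
grip_force: 51.6
```

Call:
carry_out:
  moves:
    - {"tx":0,"ty":0,"tz":-0.1,"wx":0,"wy":0,"wz":0,"claw":1}
    - {"tx":0,"ty":0,"tz":0,"wx":0,"wy":0,"wz":0,"claw":1}
    - {"tx":0,"ty":0,"tz":0,"wx":0,"wy":0,"wz":0,"claw":1}

```text
clock: 11.2
tcp_pos: [0.5978, -0.2952, 0.177]
orientation: [0.001, 0.655, 0.756, -0.001]
wrist_force: [-1.6, 1.0, 1.8]
finger_gap: 0.0348
grip_force: 52.0
```

```bash
python3 - <<'E'
from h import *
s,P,R=cur();togo(P,[0,0,-1],[.989,.146,0])
C0=P+R.apply([0,0,.070])
for i in range(3):
    c=snap('scene','s4');fitbottle(c,C0);print(env.get_state()['wrist_force'].round(1))
E
```

```text
t 11.2 P [ 0.5978 -0.2952  0.177 ] d cm [0. 0. 0.] w [ 0.002  -0.0001  0.0031] q [-0.58  0.51  0.21  1.27 -0.    0.85] F [-1.6  1.   1.8] gap 0.03475312756007138 52.01607406139374
bottle [ 0.5966 -0.2935  0.1078] axis [0.012 0.009] 1983 0.0007
[-2.7  0.8  1.7]
bottle [ 0.5967 -0.2935  0.1078] axis [0.01  0.007] 1994 0.0007
[-2.8  0.5  2.8]
bottle [ 0.5966 -0.2935  0.1079] axis [0.013 0.006] 1979 0.0008
[-3.   0.7  3.6]
```

Call:
carry_out:
  moves:
    - {"tx":-0.05,"ty":0.01,"tz":0,"wx":0,"wy":0,"wz":0,"claw":1}
    - {"tx":0,"ty":0,"tz":0,"wx":0,"wy":0,"wz":0,"claw":1}
    - {"tx":-0.05,"ty":0.01,"tz":0,"wx":0,"wy":0,"wz":0,"claw":1}
    - {"tx":0,"ty":0,"tz":0,"wx":0,"wy":0,"wz":0,"claw":1}

```text
clock: 11.85
tcp_pos: [0.5973, -0.295, 0.1767]
orientation: [0.001, 0.655, 0.756, -0.0]
wrist_force: [-0.2, 1.7, 2.9]
finger_gap: 0.035
grip_force: 52.2
```

Call:
carry_out:
  moves:
    - {"tx":0,"ty":0,"tz":-0.04,"wx":0,"wy":0,"wz":0,"claw":1}
    - {"tx":0,"ty":0,"tz":0,"wx":0,"wy":0,"wz":0,"claw":1}
    - {"tx":0,"ty":0,"tz":0,"wx":0,"wy":0,"wz":0,"claw":1}

```text
clock: 12.22
tcp_pos: [0.5973, -0.295, 0.1766]
orientation: [0.001, 0.655, 0.756, -0.0]
wrist_force: [-0.2, 0.8, 5.0]
finger_gap: 0.0349
grip_force: 52.4
```

Call:
carry_out:
  moves:
    - {"tx":0,"ty":0,"tz":0,"wx":0,"wy":0,"wz":0,"claw":1}
    - {"tx":0,"ty":0,"tz":0,"wx":0,"wy":0,"wz":0,"claw":1}
    - {"tx":0,"ty":0,"tz":0,"wx":0,"wy":0,"wz":0,"claw":0}
    - {"tx":0,"ty":0,"tz":0,"wx":0,"wy":0,"wz":0,"claw":-0.2}
    - {"tx":0,"ty":0,"tz":0,"wx":0,"wy":0,"wz":0,"claw":-0.6}
    - {"tx":0,"ty":0,"tz":0,"wx":0,"wy":0,"wz":0,"claw":-1}
    - {"tx":0,"ty":0,"tz":0,"wx":0,"wy":0,"wz":0,"claw":-1}
    - {"tx":0,"ty":0,"tz":0,"wx":0,"wy":0,"wz":0,"claw":-1}
  newtons: 20

```text
clock: 13.22
tcp_pos: [0.5967, -0.2949, 0.176]
orientation: [0.0, 0.655, 0.756, -0.001]
wrist_force: [-0.0, -0.7, -0.2]
finger_gap: 0.0856
grip_force: 0.0
```

```bash
python3 - <<'E'
from h import *
s,P,R=cur();togo(P,[0,0,-1],[.989,.146,0])
C0=P+R.apply([0,0,.070])
for i in range(2):
    c=snap('scene','s5');fitbottle(c,C0)
cv2.imwrite('pics/c5.png',cv2.resize(c['image'][180:370,70:270],(600,570),interpolation=cv2.INTER_CUBIC))
E
```

```text
t 13.225 P [ 0.5967 -0.2949  0.176 ] d cm [0. 0. 0.] w [ 0.0016 -0.0007  0.0032] q [-0.58  0.51  0.21  1.27 -0.    0.85] F [-0.  -0.7 -0.2] gap 0.08556719659141808 0.0
bottle [ 0.5957 -0.2928  0.107 ] axis [-0.01   0.016] 2096 0.0007
bottle [ 0.5956 -0.2927  0.107 ] axis [-0.007  0.015] 2046 0.0007
```

View pics/c5.png

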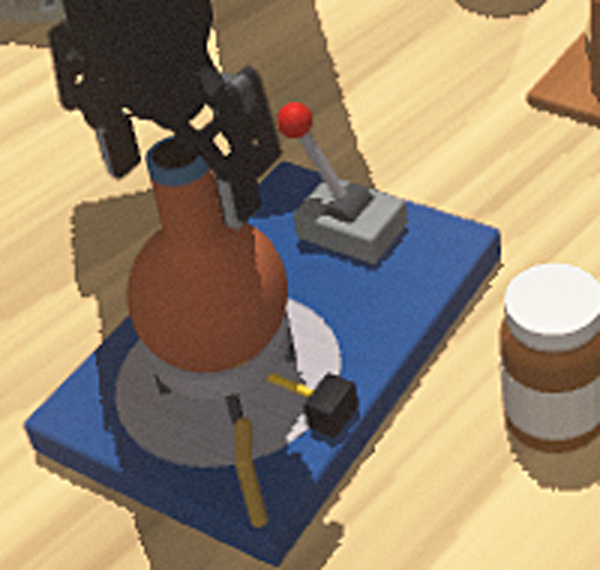

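Seated: the ball centre measures 0.107 m high, the tilt is under 1.5°, and the finger pads (120,150) and (240,200) are clear of the neck (185,190). I retreat and set up behind the knob.

Call:
carry_out:
  moves:
    - {"tx":0,"ty":0,"tz":1,"wx":0,"wy":0,"wz":0,"claw":-1}
    - {"tx":0,"ty":0,"tz":2,"wx":0,"wy":0,"wz":0,"claw":-1}
    - {"tx":0,"ty":0,"tz":4,"wx":0,"wy":0,"wz":0,"claw":-1}
    - {"tx":0,"ty":0,"tz":4,"wx":0,"wy":0,"wz":0,"claw":-1}
    - {"tx":0,"ty":0,"tz":3,"wx":0,"wy":0,"wz":0,"claw":-1}
    - {"tx":-4,"ty":3,"tz":0,"wx":0,"wy":0,"wz":0,"claw":-1}
    - {"tx":-4,"ty":4,"tz":0,"wx":0,"wy":0,"wz":0,"claw":1}
    - {"tx":-4.8,"ty":3.7,"tz":0,"wx":0,"wy":0,"wz":0,"claw":1}

```text
clock: 14.32
tcp_pos: [0.4678, -0.187, 0.3166]
orientation: [0.001, 0.655, 0.756, -0.001]
wrist_force: [0.7, 0.3, 1.4]
finger_gap: 0.0519
grip_force: 0.0
```

Call:
carry_out:
  moves:
    - {"tx":0,"ty":3,"tz":0,"wx":0,"wy":0,"wz":0,"claw":1}
    - {"tx":0,"ty":0,"tz":0,"wx":0,"wy":0,"wz":0,"claw":1}
    - {"tx":0,"ty":0,"tz":0,"wx":0,"wy":0,"wz":0,"claw":1}
    - {"tx":0,"ty":0,"tz":-5,"wx":0,"wy":0,"wz":0,"claw":1}
    - {"tx":0,"ty":0,"tz":-5,"wx":0,"wy":0,"wz":0,"claw":1}
    - {"tx":0,"ty":0,"tz":-5,"wx":0,"wy":0,"wz":0,"claw":1}
    - {"tx":0,"ty":0,"tz":0,"wx":0,"wy":0,"wz":0,"claw":1}
    - {"tx":0,"ty":0,"tz":0,"wx":0,"wy":0,"wz":0,"claw":1}

```text
clock: 15.32
tcp_pos: [0.4699, -0.1591, 0.1675]
orientation: [0.001, 0.655, 0.756, -0.001]
wrist_force: [0.8, 0.6, 1.5]
finger_gap: 0.0002
grip_force: 0.0
```

```bash
python3 - <<'E'
from h import *
togo(np.array([.469,-.1575,.112]),[0,0,-1],[.986,.165,0])
for k in range(2): c=snap('scene','s6');fitbottle(c,np.array([.5956,-.2928,.107]))
E
```

```text
t 15.325 P [ 0.4699 -0.1591  0.1675] d cm [-0.09  0.16 -5.55] w [0.0024 0.0007 0.0231] q [-0.49  0.19 -0.28  1.1  -0.    0.94] F [0.8 0.6 1.5] gap 0.00018320040317697052 0.0
bottle [ 0.5956 -0.2927  0.107 ] axis [-0.01   0.013] 2105 0.0007
bottle [ 0.5955 -0.2927  0.1071] axis [-0.008  0.014] 2100 0.0007
```

Call:
carry_out:
  moves:
    - {"tx":0,"ty":0.16,"tz":-3,"wx":0,"wy":0,"wz":0.023,"claw":1}
    - {"tx":0,"ty":0,"tz":-2.5,"wx":0,"wy":0,"wz":0,"claw":1}
    - {"tx":0,"ty":0,"tz":0,"wx":0,"wy":0,"wz":0,"claw":1}
    - {"tx":1.48,"ty":0.25,"tz":0,"wx":0,"wy":0,"wz":0,"claw":1}
    - {"tx":0.98,"ty":0.165,"tz":0,"wx":0,"wy":0,"wz":0,"claw":1}
    - {"tx":0.98,"ty":0.165,"tz":0,"wx":0,"wy":0,"wz":0,"claw":1}
    - {"tx":0.98,"ty":0.165,"tz":0,"wx":0,"wy":0,"wz":0,"claw":1}
    - {"tx":0.98,"ty":0.165,"tz":0,"wx":0,"wy":0,"wz":0,"claw":1}

```text
clock: 16.42
tcp_pos: [0.5232, -0.147, 0.111]
orientation: [0.0, 0.646, 0.763, -0.001]
wrist_force: [-1.8, 0.3, 1.3]
finger_gap: 0.0001
grip_force: 0.7
```

Call:
carry_out:
  moves:
    - {"tx":0.98,"ty":0.165,"tz":0,"wx":0,"wy":0,"wz":0,"claw":1}
    - {"tx":0.98,"ty":0.165,"tz":0,"wx":0,"wy":0,"wz":0,"claw":1}
    - {"tx":0.98,"ty":0.165,"tz":0,"wx":0,"wy":0,"wz":0,"claw":1}
    - {"tx":0.98,"ty":0.165,"tz":0,"wx":0,"wy":0,"wz":0,"claw":1}
    - {"tx":0,"ty":0,"tz":0,"wx":0,"wy":0,"wz":0,"claw":1}

```text
clock: 17.05
tcp_pos: [0.5628, -0.1405, 0.1108]
orientation: [0.0, 0.646, 0.764, -0.001]
wrist_force: [0.1, -0.6, -0.3]
finger_gap: -0.0004
grip_force: 0.0
```

```bash
cat >> h.py <<'E'
def lever(c):
    W=cloud(c);h=cv2.cvtColor(c['image'],cv2.COLOR_BGR2HSV).astype(int);p=np.array([.5675,-.141,.052])
    k=W[((h[...,0]<6)|(h[...,0]>174))&(h[...,1]>180)&(h[...,2]>90)&(W[...,2]>.09)&(np.linalg.norm(W-p,axis=2)<.11)]
    f=LS(lambda x:np.linalg.norm(k-x,axis=1)-.013,k.mean(0)-[.006,-.004,.006],loss='soft_l1',f_scale=.002).x
    print('knob',f.round(4),len(k),'lever',.5+np.arctan2((f-p)@[.986,.165,0],f[2]-.052))
E
python3 - <<'E'
from h import *
togo(np.array([.5675,-.141,.112])+.009*np.array([.986,.165,0]),[0,0,-1],[.986,.165,0]);lever(load('s0'))
lever(snap('scene','s7'));fitbottle(load('s7'),np.array([.5956,-.2928,.107]))
E
```

```text
t 17.05 P [ 0.5628 -0.1405  0.1108] d cm [1.36 0.1  0.12] w [ 0.0017 -0.0001 -0.0012] q [-0.38  0.38 -0.15  1.03 -0.    1.02] F [ 0.1 -0.6 -0.3] gap -0.00040023466443139366 0.0
knob [ 0.5277 -0.1482  0.1224] 76 lever -0.02112750983992273
knob [ 0.5891 -0.1361  0.1282] 91 lever 0.7831241706290548
bottle [ 0.5956 -0.2928  0.1072] axis [-0.01   0.015] 2101 0.0007
```

Call:
carry_out:
  moves:
    - {"tx":0.49,"ty":0.08,"tz":0,"wx":0,"wy":0,"wz":0,"claw":1}
    - {"tx":0.49,"ty":0.08,"tz":0,"wx":0,"wy":0,"wz":0,"claw":1}
    - {"tx":0.39,"ty":0.07,"tz":0,"wx":0,"wy":0,"wz":0,"claw":1}
    - {"tx":0,"ty":0,"tz":0,"wx":0,"wy":0,"wz":0,"claw":1}
    - {"tx":0,"ty":0,"tz":0,"wx":0,"wy":0,"wz":0,"claw":1}

```text
clock: 17.73
tcp_pos: [0.5759, -0.1384, 0.1112]
orientation: [0.001, 0.646, 0.763, -0.001]
wrist_force: [-0.2, -0.1, 0.1]
finger_gap: 0.0001
grip_force: 0.0
```

```bash
python3 - <<'E'
from h import *
lever(snap('scene','s8'));lever(snap('scene','s8'));print(env.get_state()['wrist_force'])
E
```

```text
knob [ 0.6019 -0.1338  0.1234] 98 lever 0.9565981571452693
knob [ 0.6016 -0.1334  0.123 ] 92 lever 0.9568186602427808
[-0.32280088  0.18795587 -0.20320139]
```

Call:
carry_out:
  moves:
    - {"tx":0.2,"ty":0.03,"tz":0,"wx":0,"wy":0,"wz":0,"claw":1}
    - {"tx":0,"ty":0,"tz":0,"wx":0,"wy":0,"wz":0,"claw":1}
    - {"tx":0,"ty":0,"tz":0,"wx":0,"wy":0,"wz":0,"claw":1}
    - {"tx":-2,"ty":-0.3,"tz":0,"wx":0,"wy":0,"wz":0,"claw":1}
    - {"tx":-4,"ty":-0.6,"tz":0,"wx":0,"wy":0,"wz":0,"claw":1}
    - {"tx":-3,"ty":0,"tz":4,"wx":0,"wy":0,"wz":0,"claw":1}
    - {"tx":0,"ty":0,"tz":5,"wx":0,"wy":0,"wz":0,"claw":1}
    - {"tx":0,"ty":0,"tz":3,"wx":0,"wy":0,"wz":0,"claw":1}

```text
clock: 18.82
tcp_pos: [0.4884, -0.1474, 0.2339]
orientation: [0.002, 0.646, 0.763, 0.0]
wrist_force: [0.4, -0.7, 0.1]
finger_gap: -0.0
grip_force: 0.0
```

Call:
carry_out:
  moves:
    - {"tx":0,"ty":0,"tz":0,"wx":0,"wy":0,"wz":0,"claw":1}
    - {"tx":0,"ty":0,"tz":0,"wx":0,"wy":0,"wz":0,"claw":1}
    - {"tx":0,"ty":0,"tz":0,"wx":0,"wy":0,"wz":0,"claw":1}
    - {"tx":0,"ty":0,"tz":0,"wx":0,"wy":0,"wz":0,"claw":1}

```text
clock: 19.32
tcp_pos: [0.4871, -0.1467, 0.2299]
orientation: [-0.001, 0.646, 0.763, -0.001]
wrist_force: [0.2, 0.8, -1.0]
finger_gap: -0.0002
grip_force: 0.0
```

```bash
python3 - <<'E'
from h import *
c=snap('scene','s9');lever(c);fitbottle(c,np.array([.5956,-.2928,.107]))
cv2.imwrite('pics/c9.png',cv2.resize(c['image'],(800,600)))
E
```

```text
knob [ 0.6023 -0.1332  0.1225] 88 lever 0.9677407860057459
bottle [ 0.5957 -0.2927  0.107 ] axis [-0.01   0.015] 2103 0.0007
```

View pics/c9.png

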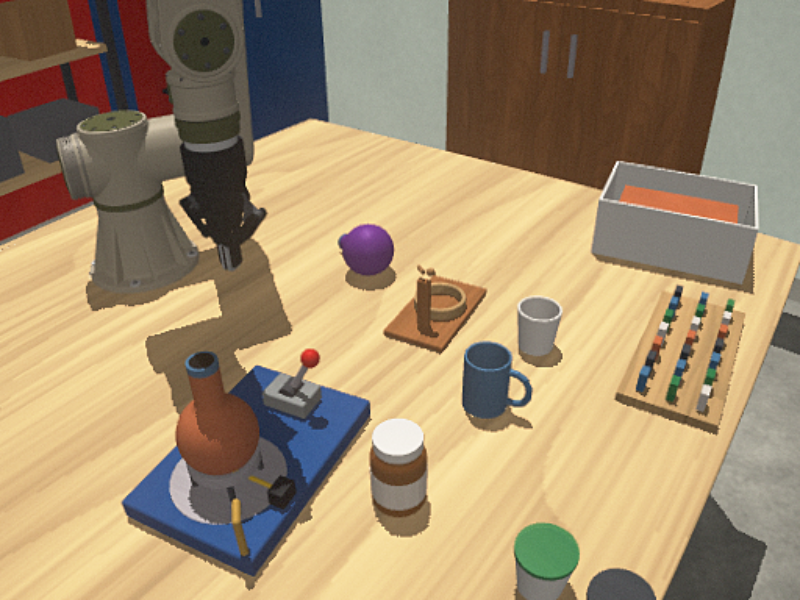

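The bottle stands upright in the ring (215,430), the knob is over on its far side (310,357), and the gripper (230,255) is clear of everything. The jar, cup and mug have not moved.

```bash
python3 -c "
from workcell import env
print(env.hand_in())"
```

```text
the job is handed in; nothing more can be done
None
```

I handed the job in at about 19 s: the bottle stands by itself in the steel ring, tilted about 1° with its ball at seated height, the air lever measures about 0.97 rad and the arm is clear; hand-in returned no verdict.

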